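# Nip a notebook in the screw press

## Task

Push the blue notebook along the bed of the little green screw press, gently, until it lies fully home against the back stop, then bring the padded platen down on it by turning the T-handle clockwise (it takes a few half turns, regrasping one end of the bar after the other). Stop when the notebook is firmly nipped, that is when the handle has clearly stiffened to about one and a half times its free-running drag; do not crush the book or force the handle, and let go. Leave the loupe, the tin and the film cassette beside the press where they stand.

Things in the scene. Friction and masses are not known exactly. Their poses are not given: they have to be found in the camera images.
- press: Small green screw press, fixed to the desk. Origin on the desk under the screw axis; x points from the open front to the back stop, z up. Bed plate 150 mm wide, from 167 mm in front of the axis (-x) to 107 mm behind it, top 22 mm above the desk. Two rails on it (9 mm high, x -133 to 67 mm, inner faces 102 mm apart) guide the notebook. Two 16 mm posts stand at y = -66 and 66 mm.
- back_stop (a point): Middle of the front face of the green back stop (100 mm wide, its top 29 mm above the bed), 72 mm behind the screw axis. Axes as the press.
- crosshead (a point): Top centre of the green crosshead on the screw axis, 141 mm above the desk. The crosshead is 34 mm deep (x), 160 mm wide (y) and 24 mm high; post nuts and the middle boss stand up to 9 mm higher. Axes as the press.
- handle: Steel T-handle above the crosshead: straight round bar, 12 mm thick, 130 mm long, with 15 mm caps 5 mm long at its ends. Origin on the screw axis at mid-bar, 182 mm above the desk; x along the bar, z up. Turns in place; clockwise from above lowers the platen 4 mm per rad (25 mm a turn). Starts within 0.4 rad of the crosshead's length (press y). Stays where it is left.
- handle_top (a point): Top of the handle's 24 mm hub, 12 mm above the bar's centre line. Feel of the handle: it takes a steady 0.25 N m about the screw axis to turn while the platen is clear of the book, and 0.004 N m more for each newton pressing on the book. A firm nip is 0.31 to 0.47 N m in all, best about 0.375 (1.5 times the free drag). Push it with no more than 25 N.
- platen: Dark steel plate, 86 x 86 x 12 mm, level, below the crosshead; origin at the centre of its underside, 76 to 80 mm above the desk at the start (78 with the bar along press y). It sinks as the handle turns. Under it sit cardboard packing of unknown thickness and a black sprung rubber pad: the pad's lower face lies 14 to 22 mm below the origin, different each time and not measured: feel for the touch.
- platen_top (a point): Centre of the platen's upper face, 12 mm above its underside. The pad under it yields about 1 mm for each 15 N. The book must end under 15 to 55 N; above 70 N it is crushed.
- notebook: Loose hardback notebook with blue covers and a red stripe, 140 mm (its x, along the press) x 95 mm x 24 mm, 0.2 to 0.4 kg, lying on the bed between the rails, partly drawn out to the front. Origin at the centre of its underside; z up. Home when its far edge meets the back stop, its centre then within 6 mm of the screw axis.
- loupe: Black stand magnifier, 47 mm across and 45 mm high, standing on the desk to the left of the press; origin at the centre of its underside. To be left alone.
- balm_tin: Round grey-white tin with a blue band, 66 mm across and 30 mm high, on the desk to the right of the press; origin at the centre of its underside. To be left alone.
- film_roll: Yellow film cassette with black ends, 25 mm across and 48 mm high, standing to the left of the press; origin at the centre of its underside. To be left alone.
Not all that is in view belongs to the job. There is more than one size of the notebook; the one meant has the size given above.

How it is judged:
By the outcome, as a careful person would: the job done as asked, in the order asked, and still so for the second after the job is handed in, with the robot touching nothing.
It also fails if it takes over 72 s, if anything falls off the work surface, if the arm or the gripper's body presses on something with over 40 N, if the wrist force passes 120 N, or if a joint passes its speed limit or range.

## Robot

A 6-joint arm with a two-finger parallel gripper is mounted at the origin on a cart in front of the work surface, level with it; the furniture and walls round the work are solid. World frame = base frame: x ahead of the robot, y to its left, z up, the work surface at z = 0. Lengths are in mm, angles in rad, forces in N, time in s.
With the tool pointing down it reaches from about 375 to 975 mm from the base axis. Payload 3.8 kg.
Tool frame: the origin (TCP) lies midway between the tips of the shut fingers; the grasp point (between the pads) lies 19 mm behind it; z points along the fingers, y is the line along which they close (so a half turn about z gives the same grasp; the last joint's range is limited). The gripper opens to 85 mm and grips with 20 to 120 N. Pads are 22 mm wide; open, the fingers measure 114 mm over their backs; the gripper's body (76 mm by 85 mm) begins 54 mm behind the grasp point. The pads swing forward as they close: fully open they stand 13 mm farther back than shut.
Start: joints at [-1.181, 0.264, 1.604, -0, 1.274, -0.037], TCP at [279.417, -614.446, 231.28] pointing down, gripper open.
Joint ranges: [-2.63, 2.63], [-0.94, 2.18], [0.31, 2.57], [-1.31, 4.45], [0, 2.66], [-2.55, 2.55]. Speed limits (rad/s): [2.57, 2.57, 3.14, 3.14, 3.14, 3.14].

## Interface

Orientations are given as a unit quaternion [x, y, z, w].
In Python, from workcell import env gives the robot as it stands. The module is installed in compiled form; this text tells all that it offers.
- The arm moves only by the tool servo_tool, never from a script. Its argument "commands" is a list that holds one entry, the list of rows, each a list of 7 numbers: the shift along the world's x, y, z in units of 500 mm (1.0 is 500 mm), then the turn, a rotation vector about the world's x, y, z in units of pi/2 rad (1.0 is pi/2 rad), then the opening, from 0 (shut) to 1 (fully open). A call has 1 to 10 rows; each row is the pose to reach, as a shift and turn from the pose commanded when the call began; what a row does not reach only later rows make up. A row lasts 1/8 s, in which the tool goes at most 62.5 mm and 10.7 degrees, less where a joint would pass 70% of its speed; a pose out of reach is approached as far as the arm can. A call with a number of a shift or a turn outside -1 to 1 is refused whole. A call with a gripper value outside its range is refused whole. The fingers move at their own pace and stop on an object; "newtons" is the grip in N (left out, the last holds). Time passes only in rows, so rows that repeat a pose let the fingers close. It gives the time, the measured TCP pose, the force, the opening and the grip force at its end, in the units of the state.
- env.sense(): the state, without advancing time (a new reading comes with each control period).
- env.snapshot(name): name is "scene" or "top" or "wrist"; returns the picture (420x560x3 uint8, red, green, blue); there is no depth.
- env.camera_info(name): a dict with "K" (3x3 intrinsics, pixels), "R" (3x3) and "t" (3): a world point X has camera coordinates R X + t. Camera axes: x right, y down, z forward; pixel columns grow to the right and rows downward; lengths in mm; the calibration is good to about 2 mm. A picture is of the moment at which its call begins: read the wrist's pose just before it. camera_info takes no time and is no camera call; for the wrist camera it gives the pose at the moment of the call.
- env.hand_in(): hands the job in; it is judged then, once.
The state is a dict: "clock": time; "joint_positions": joint angles; "qd": joint speeds; "effort": joint torques, N m; "ee_pos": TCP position; "orientation": TCP orientation; "force": force on the tool from outside, world axes, zero at the start; "torque": the same for the moment, N m; "opening": opening from 0.0 (shut) to 1.0 (fully open); "grasp_force": force on a finger pad.
Only numpy, scipy, OpenCV 4.12 (cv2) and the standard library are available. Lean on these libraries where they do the work, as an engineer would, in place of code of your own. Each camera call takes 0.05 s, during which the arm holds its last target. There are 200 camera calls.

## Working session

There is one attempt and no reset: what is moved stays moved. The work goes in short steps, Python scripts to look and compute and a tool call to move; the robot and the scene stay as the last step left them, time stands still between calls to the robot, and variables do not carry over. Pictures are saved under pics/ and viewed, at most 10 in all, crops included, and the job is handed in when it is done.

Besides the shell and the picture viewer there is one more tool, called after "Request:" as name([rows], argument=value, ...), one row to a line, values as JSON. servo_tool: Moves the arm, as the interface text tells. Shifts and turns lie within -1 to 1; 1 stands for 500 mm of shift or pi/2 rad of turn. Its arguments: {"type":"object","properties":{"commands":{"type":"array"},"newtons":{"type":"number"}},"required":["commands"]}

```bash
mkdir -p pics
python3 - <<'E'
from workcell import env
import cv2,numpy as np
s=env.sense();print(s['ee_pos'],s['orientation'],s['force'])
for n in ("scene","top"):
    im=env.snapshot(n);cv2.imwrite(f"pics/{n}0.png",im[:,:,::-1])
    c=env.camera_info(n);R=np.array(c['R']);print(n,np.round(c['K'],1).tolist(),R.round(3).tolist(),np.round(c['t'],1),(-R.T@np.array(c['t'])).round())
E
```

```text
[ 279.15994153 -613.75971997  229.96728545] [ 9.77315047e-01  2.11787731e-01 -1.83875361e-04 -1.10588224e-03] [-0.35595524 -0.52372206  0.63475006]
scene [[477.3, 0.0, 277.9], [0.0, 477.3, 213.6], [0.0, 0.0, 1.0]] [[-0.818, -0.576, -0.006], [-0.237, 0.345, -0.908], [0.525, -0.741, -0.419]] [449.9 225.6 695.7] [ 56. 697. 499.]
top [[416.4, 0.0, 271.0], [0.0, 416.4, 204.1], [0.0, 0.0, 1.0]] [[0.012, -1.0, 0.01], [-0.996, -0.012, -0.091], [0.091, -0.009, -0.996]] [   4.7  548.  1076.2] [ 448.   21. 1121.]
```

View pics/top0.png

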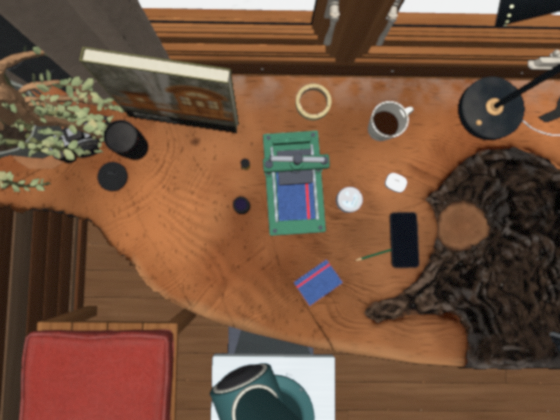

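View pics/scene0.png

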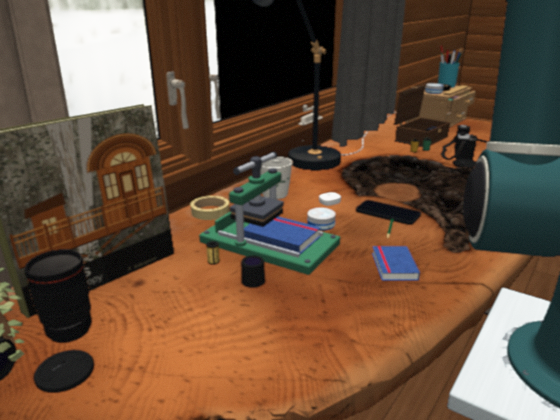

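The top view shows the press bed with corners near (264,135), (317,132), (325,232) and (270,235). The book is at (295,200), the bar runs from about (270,160) to (327,161), the tin is at (349,199), the loupe at (241,205) and the cassette at (245,163). The small notebook at (318,282) is the decoy.

```bash
cat > h.py <<'E'
import numpy as np,cv2
def ray(c,uv,z):
    K,R,t=(np.array(c[k],float) for k in("K","R","t"));C=-R.T@t
    d=R.T@np.linalg.inv(K)@np.array([uv[0],uv[1],1.]);return C+d*(z-C[2])/d[2]
def proj(c,X):
    K,R,t=(np.array(c[k],float) for k in("K","R","t"));p=K@(R@np.array(X,float)+t);return p[:2]/p[2]
E
python3 - <<'E'
from workcell import env
from h import *
im=cv2.imread('pics/top0.png');c=env.camera_info('top')
hsv=cv2.cvtColor(im,cv2.COLOR_BGR2HSV)
m=cv2.inRange(hsv,(65,80,40),(92,255,255));m[:,:250]=0;m[:,340:]=0;m[:120]=0;m[250:]=0
pts=cv2.findNonZero(m).reshape(-1,2)
hull=cv2.convexHull(pts).reshape(-1,2);print(hull.tolist())
for nm,uv in dict(fl=(270,235),fr=(325,232),bl=(264,135),br=(317,132)).items(): print(nm,ray(c,uv,22).round())
b=cv2.inRange(hsv,(105,80,40),(130,255,255));b[:,:265]=0;b[:,325:]=0;b[:165]=0;b[235:]=0
r=cv2.minAreaRect(cv2.findNonZero(b));print('blue',r,[ray(c,p,46).round().tolist() for p in cv2.boxPoints(r)])
for nm,uv,z in [('barL',(270,160),182),('barR',(327,161),182),('tin',(349,199),30),('loupe',(241,205),45),('film',(245,163),48)]: print(nm,ray(c,uv,z).round())
big=cv2.resize(im[115:245,225:365],None,fx=5,fy=5,interpolation=cv2.INTER_CUBIC)[:600];cv2.imwrite('pics/topc.png',big[:, :800])
E
```

```text
[[328, 165], [324, 229], [323, 230], [318, 231], [305, 232], [273, 234], [271, 234], [270, 232], [264, 168], [264, 136], [265, 135], [271, 134], [302, 132], [316, 132], [326, 156], [328, 164]]
fl [467.  13.  22.]
fr [ 476. -132.   22.]
bl [735.  32.  22.]
br [ 745. -111.   22.]
blue ((295.2610778808594, 195.45993041992188), (46.77736282348633, 36.318153381347656), 86.98721313476562) [[628.0, -0.0, 46.0], [634.0, -95.0, 46.0], [512.0, -102.0, 46.0], [506.0, -8.0, 46.0]]
barL [635.  16. 182.]
barR [ 634. -114.  182.]
tin [ 564. -195.   30.]
loupe [543.  89.  45.]
film [653.  80.  48.]
```

View pics/topc.png

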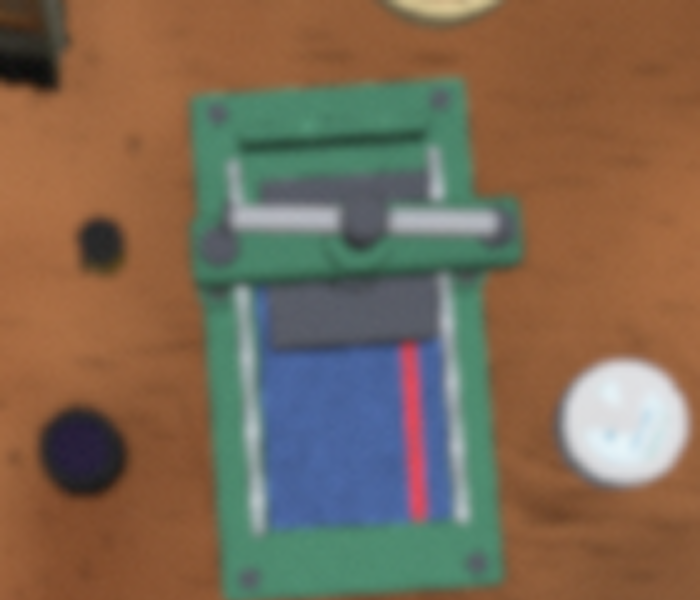

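The press measures consistently: axis at about (636,-48), yaw about 0.074 rad, and the bar's midpoint agrees with that. The book's front edge is near x' = -127, so the push is about 59 mm. I'll move over to the front first.

Request:
servo_tool([
  [[0.36,1.0,-0.06,0,0,-0.225,0],[0.36,1.0,-0.06,0,0,-0.225,0],[0.36,1.0,-0.06,0,0,-0.225,0],[0.36,1.0,-0.06,0,0,-0.225,0],[0.36,1.0,-0.06,0,0,-0.225,0],[0.36,1.0,-0.06,0,0,-0.225,0],[0.36,1.0,-0.06,0,0,-0.225,0],[0.36,1.0,-0.06,0,0,-0.225,0],[0.36,1.0,-0.06,0,0,-0.225,0],[0.36,1.0,-0.06,0,0,-0.225,0]],
], newtons=30)

```text
clock: 1.35
ee_pos: [459.4, -112.3, 200.7]
orientation: [0.999, 0.039, -0.0, -0.0]
force: [0.9, 0.2, -0.2]
opening: -0.003
grasp_force: 0.0
```

Request:
servo_tool([
  [[0.0,0.105,0,0,-0.16,0,0],[0.0,0.105,0,0,-0.16,0,0],[0.0,0.105,0,0,-0.16,0,0],[0.0,0.105,0,0,-0.16,0,0]],
])

```text
clock: 1.85
ee_pos: [459.9, -63.0, 202.0]
orientation: [0.991, 0.036, 0.125, 0.005]
force: [-0.2, -0.5, 1.1]
opening: -0.0
grasp_force: 0.0
```

Run:
```python
from workcell import env
from h import *
import json
s=env.sense();print(s['ee_pos'],s['joint_positions'])
c=env.camera_info('wrist');im=env.snapshot('wrist')[:,:,::-1].copy()
cv2.imwrite('pics/w1.png',im)
json.dump({k:np.array(c[k]).tolist() for k in c},open('w1.json','w'))
o=np.array([636,-47.5]);a=.074;e=np.array([np.cos(a),np.sin(a)]);n=np.array([-e[1],e[0]])
for x,y,z in [(-167,75,22),(-167,-75,22),(-127,0,46),(-17,80,141),(-17,-80,141),(0,0,194)]:
    print((x,y,z),proj(c,[*(o+x*e+y*n),z]).round())
```

```text
[459.92238821 -63.02417691 202.00040169] [-0.23215324 -0.29955523  2.2331495   0.06862573  0.96373957  1.23433334]
(-167, 75, 22) [204. 217.]
(-167, -75, 22) [353. 216.]
(-127, 0, 46) [279. 175.]
(-17, 80, 141) [149.  -7.]
(-17, -80, 141) [405.  -6.]
(0, 0, 194) [ 277. -109.]
```

View pics/w1.png

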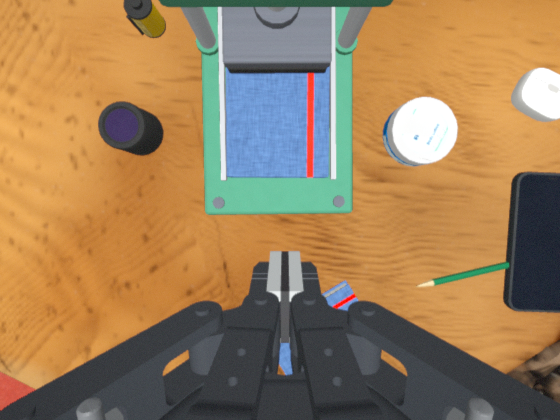

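The wrist view shows the bed's front corners at (205,214) and (353,212), about 3 px nearer the back than predicted, so the axis is at about (639,-47). The book's front edge is at row 178, centred between the rails. I'll lower in front of the book and then push slowly.

Request:
servo_tool([
  [[0.02,0.006,-0.1,0,0,0,0],[0.02,0.006,-0.2,0,0,0,0],[0.02,0.006,-0.28,0,0,0,0],[0.02,0.006,-0.33,0,0,0,0],[0.02,0.006,-0.344,0,0,0,0],[0.02,0.006,-0.344,0,0,0,0]],
])

```text
clock: 2.65
ee_pos: [470.1, -59.4, 29.5]
orientation: [0.991, 0.036, 0.125, 0.005]
force: [0.2, -0.3, -0.6]
opening: 0.005
grasp_force: 0.0
```

Request:
servo_tool([
  [[0.02,0.0015,0,0,0,0,0],[0.03,0.002,0,0,0,0,0],[0.04,0.003,0,0,0,0,0],[0.05,0.004,0,0,0,0,0],[0.06,0.0045,0,0,0,0,0],[0.07,0.005,0,0,0,0,0],[0.08,0.006,0,0,0,0,0],[0.09,0.007,0,0,0,0,0],[0.1,0.0075,0,0,0,0,0],[0.1,0.0075,0,0,0,0,0]],
])

```text
clock: 3.9
ee_pos: [520.3, -55.3, 29.5]
orientation: [0.991, 0.036, 0.126, 0.005]
force: [0.7, -0.5, 0.4]
opening: 0.002
grasp_force: 0.0
```

Request:
servo_tool([
  [[0.01,0.0007,0,0,0,0,0],[0.02,0.0015,0,0,0,0,0],[0.03,0.002,0,0,0,0,0],[0.04,0.003,0,0,0,0,0],[0.05,0.004,0,0,0,0,0],[0.056,0.004,0,0,0,0,0],[0.06,0.0045,0,0,0,0,0]],
])

```text
clock: 4.78
ee_pos: [549.6, -52.9, 29.2]
orientation: [0.991, 0.036, 0.125, 0.005]
force: [-2.2, 0.6, 1.2]
opening: -0.001
grasp_force: 1.1
```

Request:
servo_tool([
  [[0.004,0.0003,0,0,0,0,0],[0.008,0.0006,0,0,0,0,0]],
])

```text
clock: 5.03
ee_pos: [553.4, -52.6, 29.3]
orientation: [0.991, 0.036, 0.125, 0.005]
force: [-2.3, 0.2, 0.6]
opening: -0.0
grasp_force: 1.0
```

Request:
servo_tool([
  [[0.004,0.0003,0,0,0,0,0],[0.008,0.0006,0,0,0,0,0]],
])

```text
clock: 5.28
ee_pos: [557.5, -52.3, 29.3]
orientation: [0.991, 0.036, 0.125, 0.005]
force: [-1.3, -0.6, -0.3]
opening: 0.002
grasp_force: 1.0
```

Request:
servo_tool([
  [[0.003,0.0002,0,0,0,0,0],[0.006,0.0004,0,0,0,0,0]],
])

```text
clock: 5.52
ee_pos: [560.3, -52.1, 29.2]
orientation: [0.991, 0.036, 0.125, 0.005]
force: [-5.7, -0.1, 1.3]
opening: -0.003
grasp_force: 2.7
```

Request:
servo_tool([
  [[0.003,0.0002,0,0,0,0,0],[0.006,0.0004,0,0,0,0,0]],
])

```text
clock: 5.78
ee_pos: [560.5, -51.9, 28.3]
orientation: [0.992, 0.037, 0.122, 0.004]
force: [-13.0, -2.9, 9.1]
opening: 0.001
grasp_force: 6.8
```

Request:
servo_tool([
  [[0.003,0.0002,0,0,0,0,0],[0.006,0.0004,0,0,0,0,0]],
])

```text
clock: 6.02
ee_pos: [560.6, -51.5, 27.0]
orientation: [0.992, 0.037, 0.119, 0.004]
force: [-19.9, -4.3, 13.2]
opening: 0.003
grasp_force: 10.2
```

The push force rose sharply at x = 560, the predicted home position, so the book is against the stop. I'll back off, lift and untilt.

Request:
servo_tool([
  [[-0.04,-0.003,0.004,0,0,0,0],[-0.1,-0.007,0.02,0,0,0,0],[-0.13,-0.01,0.1,0,0,0,0],[-0.13,-0.01,0.2,0,0,0,0],[-0.13,-0.01,0.32,0,0,0,0],[-0.13,-0.01,0.4,0,0.08,0,0],[-0.1,0.04,0.4,0,0.16,0,0],[-0.02,0.09,0.4,0,0.16,0,0],[0.06,0.11,0.4,0,0.16,0,0],[0.06,0.11,0.4,0,0.16,0,0]],
])

```text
clock: 7.28
ee_pos: [599.4, 4.3, 229.1]
orientation: [0.999, 0.037, 0.001, -0.0]
force: [-0.4, -0.1, -0.4]
opening: -0.0
grasp_force: 0.0
```

Run:
```python
from workcell import env
from h import *
s=env.sense();print(s['ee_pos'],s['orientation'],s['joint_positions'],s['force'],s['torque'])
c=env.camera_info('wrist');im=env.snapshot('wrist')[:,:,::-1].copy()
c2=env.camera_info('top');im2=env.snapshot('top')[:,:,::-1]
cv2.imwrite('pics/w2.png',np.hstack([im[:,:],]))
cv2.imwrite('pics/t2.png',im2)
for p in [(636,18,182),(636,-113,182),(637,-47,194)]: print(proj(c,p).round(),proj(c2,p).round())
```

```text
[599.40031299   4.25873896 229.12933385] [ 9.99299504e-01  3.74072417e-02  1.09128567e-03 -9.72328627e-05] [-3.46513952e-02  1.22142782e-01  1.77558973e+00  3.71028492e-04
  1.24169726e+00  1.46119341e+00] [-0.42659337 -0.10660844 -0.44340798] [ 0.02497286  0.01487303 -0.01118827]
[265. 171.] [269. 160.]
[491. 188.] [326. 160.]
[384. 183.] [298. 158.]
```

View pics/w2.png

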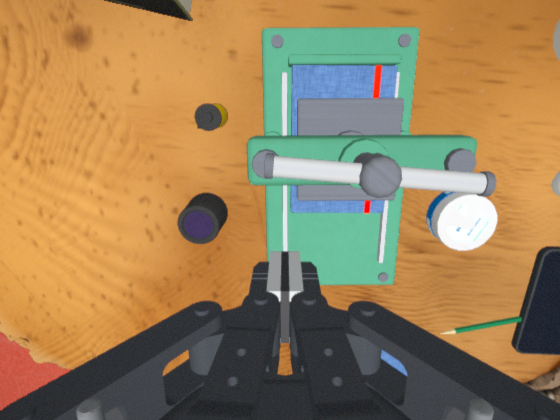

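The book now lies under the platen against the back stop. The bar runs from (264,163) to (488,183) with the hub at (378,176), so the axis is about (640,-46) and the bar lies along world y. I'll push the left end round a circle with the shut fingertips.

```bash
cat > tq.py <<'E'
from workcell import env
import numpy as np
O=np.array([640,-46])
s=env.sense();p=np.array(s['ee_pos'][:2]);F=np.array(s['force']);T=np.array(s['torque']);r=(p-O)/1000
print('clk',round(s['clock'],2),'p',p.round(1),'F',F.round(1),'T',T.round(3),'r x F',round(r[0]*F[1]-r[1]*F[0],3),'with Tz',round(r[0]*F[1]-r[1]*F[0]+T[2],3))
E
python3 - <<'E'
import numpy as np
O=np.array([640,-46]);r,d=50,18
P=lambda f:O+r*np.array([np.cos(f),np.sin(f)])+d*np.array([-np.sin(f),np.cos(f)])
f=1.66;print(P(f).round(1))
for k in range(6):
    b=P(f);print('call',k,'f0',round(f,2),'abs',b.round(1));print([((P(f-.12*i)-b)/500).round(3).tolist() for i in range(1,9)]);f-=.96
E
```

```text
[617.6   2.2]
call 0 f0 1.66 abs [617.6   2.2]
[[0.012, 0.005], [0.024, 0.008], [0.037, 0.01], [0.05, 0.01], [0.062, 0.008], [0.075, 0.006], [0.087, 0.001], [0.098, -0.004]]
call 1 f0 0.7 abs [666.6  -0. ]
[[0.011, -0.007], [0.02, -0.015], [0.029, -0.025], [0.036, -0.035], [0.043, -0.046], [0.047, -0.058], [0.051, -0.07], [0.053, -0.083]]
call 2 f0 -0.26 abs [692.9 -41.5]
[[0.0, -0.013], [-0.001, -0.025], [-0.004, -0.038], [-0.008, -0.05], [-0.013, -0.061], [-0.02, -0.072], [-0.028, -0.082], [-0.038, -0.091]]
call 3 f0 -1.22 abs [674.1 -86.8]
[[-0.01, -0.008], [-0.021, -0.014], [-0.033, -0.019], [-0.045, -0.022], [-0.058, -0.024], [-0.071, -0.025], [-0.083, -0.024], [-0.096, -0.021]]
call 4 f0 -2.18 abs [626.2 -97.3]
[[-0.012, 0.004], [-0.024, 0.01], [-0.034, 0.016], [-0.044, 0.024], [-0.053, 0.034], [-0.061, 0.044], [-0.067, 0.055], [-0.072, 0.066]]
call 5 f0 -3.14 abs [590.  -64.1]
[[-0.004, 0.012], [-0.006, 0.025], [-0.006, 0.038], [-0.005, 0.05], [-0.003, 0.063], [0.001, 0.075], [0.006, 0.086], [0.013, 0.097]]
```

Request:
servo_tool([
  [[0.0,0,-0.05,0,0,0,0],[0.0,0,-0.1,0,0,0,0],[0.0,0,-0.13,0,0,0,0],[0.0,0,-0.13,0,0,0,0]],
])

```text
clock: 7.88
ee_pos: [594.9, 3.0, 163.1]
orientation: [0.999, 0.036, -0.001, -0.0]
force: [-0.2, 0.4, -0.2]
opening: 0.0
grasp_force: 0.0
```

Request:
servo_tool([
  [[0.02,-0.001,0,0,0,0,0],[0.035,-0.001,0,0,0,0,0],[0.045,-0.001,0,0,0,0,0],[0.057,0.004,0,0,0,0,0],[0.069,0.007,0,0,0,0,0]],
])

```text
clock: 8.5
ee_pos: [629.6, 6.4, 163.9]
orientation: [0.999, 0.037, -0.002, 0.0]
force: [-5.2, -2.2, 2.5]
opening: -0.002
grasp_force: 2.4
```

```bash
python3 tq.py
```

```text
clk 8.5 p [629.6   6.4] F [-5.2 -2.2  2.5] T [-0.328  0.802 -0.065] r x F 0.298 with Tz 0.233
```

Request:
servo_tool([
  [[0.013,0.002,0,0,0,0,0],[0.026,0.002,0,0,0,0,0],[0.038,0.0,0,0,0,0,0],[0.051,-0.002,0,0,0,0,0],[0.063,-0.007,0,0,0,0,0],[0.074,-0.012,0,0,0,0,0]],
])

```text
clock: 9.25
ee_pos: [665.9, 1.5, 163.0]
orientation: [0.999, 0.037, -0.003, -0.001]
force: [-4.9, 1.8, -0.5]
opening: -0.004
grasp_force: 2.4
```

```bash
python3 tq.py
```

```text
clk 9.25 p [665.9   1.5] F [-4.9  1.8 -0.5] T [ 0.241  0.779 -0.074] r x F 0.279 with Tz 0.205
```

Request:
servo_tool([
  [[0.011,-0.007,0,0,0,0,0],[0.02,-0.015,0,0,0,0,0],[0.029,-0.025,0,0,0,0,0],[0.036,-0.035,0,0,0,0,0],[0.043,-0.046,0,0,0,0,0],[0.047,-0.058,0,0,0,0,0]],
])

```text
clock: 10.0
ee_pos: [690.5, -27.2, 163.5]
orientation: [0.999, 0.037, -0.001, -0.001]
force: [-4.7, 5.0, 0.2]
opening: -0.002
grasp_force: 3.6
```

```bash
python3 tq.py
```

```text
clk 10.0 p [690.5 -27.2] F [-4.7  5.   0.2] T [ 0.726  0.737 -0.062] r x F 0.343 with Tz 0.281
```

Request:
servo_tool([
  [[0.004,-0.012,0,0,0,0,0],[0.006,-0.025,0,0,0,0,0],[0.006,-0.038,0,0,0,0,0],[0.005,-0.05,0,0,0,0,0],[0.002,-0.063,0,0,0,0,0],[-0.002,-0.075,0,0,0,0,0]],
])

```text
clock: 10.75
ee_pos: [691.1, -65.1, 164.3]
orientation: [0.999, 0.037, 0.001, -0.001]
force: [1.0, 4.6, -0.5]
opening: -0.003
grasp_force: 2.0
```

```bash
python3 tq.py
```

```text
clk 10.75 p [691.1 -65.1] F [ 1.   4.6 -0.5] T [ 0.748 -0.074 -0.006] r x F 0.255 with Tz 0.249
```

Request:
servo_tool([
  [[-0.005,-0.011,0,0,0,0,0],[-0.012,-0.022,0,0,0,0,0],[-0.02,-0.032,0,0,0,0,0]],
])

```text
clock: 11.12
ee_pos: [679.9, -80.6, 164.2]
orientation: [0.999, 0.036, -0.0, -0.001]
force: [-1.9, 9.5, -0.2]
opening: -0.002
grasp_force: 4.7
```

```bash
python3 tq.py
```

```text
clk 11.12 p [679.9 -80.6] F [-1.9  9.5 -0.2] T [ 1.5    0.272 -0.149] r x F 0.313 with Tz 0.164
```

The reaction direction doesn't fit the bar's normal, so I'll look before pushing on.

Run:
```python
from workcell import env
import cv2,numpy as np
a=env.snapshot('top')[:,:,::-1][120:240,225:365];b=env.snapshot('scene')[:,:,::-1][130:290,180:360]
a=cv2.resize(a,(467,400),interpolation=3);b=cv2.resize(b,(450,400),interpolation=3)
o=np.hstack([a[:,60:400],b]);print(o.shape);cv2.imwrite('pics/p3.png',o)
```

```text
(400, 790, 3)
```

View pics/p3.png

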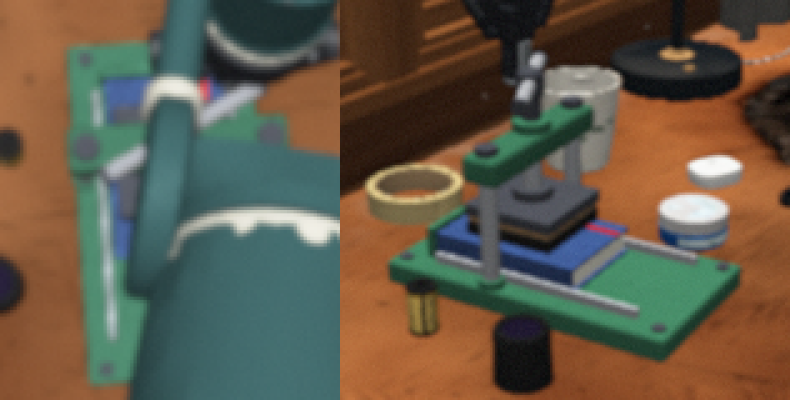

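The bar is at about φ = -1.09, turned 2.65 rad, with the pad close to the book. The odd force is the finger's corner riding against the end cap. I'll shift to a smaller radius, 40 mm, and go on.

```bash
python3 - <<'E'
import numpy as np
O=np.array([640,-46]);r,d=40,18
P=lambda f:O+r*np.array([np.cos(f),np.sin(f)])+d*np.array([-np.sin(f),np.cos(f)])
f=-1.1
for k in range(10):
    b=P(f);print('call',k,'f0',round(f,2),'abs',b.round(1),[((P(f-.08*i)-b)/500).round(4).tolist() for i in range(1,5)]);f-=.32
E
cat > tq.py <<'E'
from workcell import env
import numpy as np
O=np.array([640,-46])
L=[]
for i in range(4):
    s=env.sense();env.snapshot('top');L.append((*s['force'],*s['torque']))
m=np.mean(L,0);F,T=m[:3],m[3:];p=np.array(s['ee_pos'][:2]);r=(p-O)/1000
print('clk',round(s['clock'],2),'p',p.round(1),'F',F.round(1),'Tz',T[2].round(3),'rxF',round(r[0]*F[1]-r[1]*F[0],3),'with Tz',round(r[0]*F[1]-r[1]*F[0]+T[2],3))
E
```

```text
call 0 f0 -1.1 abs [674.2 -73.5] [[-0.0046, -0.0053], [-0.0096, -0.0102], [-0.015, -0.0147], [-0.0208, -0.0187]]
call 1 f0 -1.42 abs [663.8 -82.8] [[-0.006, -0.0036], [-0.0123, -0.0066], [-0.0189, -0.0092], [-0.0256, -0.0112]]
call 2 f0 -1.74 abs [651.  -88.5] [[-0.0069, -0.0015], [-0.0138, -0.0024], [-0.0208, -0.0028], [-0.0278, -0.0026]]
call 3 f0 -2.06 abs [637.1 -89.8] [[-0.007, 0.0007], [-0.0139, 0.002], [-0.0206, 0.0039], [-0.0272, 0.0063]]
call 4 f0 -2.38 abs [623.5 -86.6] [[-0.0064, 0.0029], [-0.0125, 0.0063], [-0.0184, 0.0102], [-0.0239, 0.0145]]
call 5 f0 -2.7 abs [611.5 -79.4] [[-0.0052, 0.0048], [-0.0099, 0.0099], [-0.0142, 0.0154], [-0.0181, 0.0213]]
call 6 f0 -3.02 abs [602.5 -68.7] [[-0.0034, 0.0061], [-0.0063, 0.0125], [-0.0086, 0.0191], [-0.0105, 0.0259]]
call 7 f0 -3.34 abs [597.2 -55.8] [[-0.0013, 0.0069], [-0.002, 0.0139], [-0.0022, 0.0209], [-0.0018, 0.0279]]
call 8 f0 -3.66 abs [596.3 -41.8] [[0.0009, 0.007], [0.0024, 0.0138], [0.0045, 0.0205], [0.0071, 0.027]]
call 9 f0 -3.98 abs [599.9 -28.3] [[0.0031, 0.0063], [0.0067, 0.0123], [0.0107, 0.0181], [0.0152, 0.0234]]
```

Request:
servo_tool([
  [[0.012,0.018,0,0,0,0,0],[0.006,0.024,0,0,0,0,0],[0.0,0.021,0,0,0,0,0],[-0.007,0.017,0,0,0,0,0]],
])

```text
clock: 11.72
ee_pos: [676.7, -73.7, 164.3]
orientation: [0.999, 0.037, 0.0, 0.0]
force: [0.5, -0.8, -0.2]
opening: 0.002
grasp_force: 0.0
```

```bash
python3 tq.py
```

```text
clk 11.88 p [676.6 -73.7] F [-0.  -0.2 -0.2] Tz -0.029 rxF -0.009 with Tz -0.039
```

Request:
servo_tool([
  [[-0.004,0,0,0,0,0,0],[-0.0086,-0.0053,0,0,0,0,0],[-0.0136,-0.0102,0,0,0,0,0],[-0.019,-0.0147,0,0,0,0,0]],
])

```text
clock: 12.42
ee_pos: [668.4, -79.0, 164.5]
orientation: [0.999, 0.037, 0.001, -0.001]
force: [3.5, 4.9, -1.3]
opening: 0.004
grasp_force: 2.6
```

```bash
python3 tq.py
```

```text
clk 12.57 p [668.2 -79.3] F [ 3.4  4.3 -0.8] Tz -0.016 rxF 0.233 with Tz 0.217
```

Request:
servo_tool([
  [[-0.0058,-0.004,0,0,0,0,0],[-0.0118,-0.0076,0,0,0,0,0]],
])

```text
clock: 12.88
ee_pos: [662.7, -83.2, 164.5]
orientation: [0.999, 0.037, 0.001, -0.001]
force: [4.9, 3.9, -1.4]
opening: 0.002
grasp_force: 2.6
```

```bash
python3 tq.py
```

```text
clk 13.03 p [662.3 -83.6] F [ 4.4  3.4 -1. ] Tz -0.015 rxF 0.242 with Tz 0.226
```

Free-running drag reads about 0.25 after removing the -0.03 torque bias, so the calibration is good. I'll continue.

Request:
servo_tool([
  [[-0.0063,-0.003,0,0,0,0,0],[-0.0129,-0.0056,0,0,0,0,0],[-0.0196,-0.0076,0,0,0,0,0]],
])

```text
clock: 13.45
ee_pos: [653.6, -87.5, 165.0]
orientation: [0.999, 0.037, 0.002, -0.0]
force: [5.9, 2.7, -0.5]
opening: -0.002
grasp_force: 3.1
```

```bash
python3 tq.py
```

```text
clk 13.6 p [653.2 -87.8] F [ 5.4  2.6 -0.8] Tz -0.045 rxF 0.26 with Tz 0.215
```

Request:
servo_tool([
  [[-0.0069,-0.0015,0,0,0,0,0],[-0.0138,-0.0024,0,0,0,0,0]],
])

```text
clock: 13.9
ee_pos: [647.2, -89.1, 165.4]
orientation: [0.999, 0.037, 0.003, -0.0]
force: [6.5, 3.5, -1.1]
opening: -0.002
grasp_force: 2.9
```

```bash
python3 tq.py
```

```text
clk 14.05 p [646.7 -89.2] F [ 5.7  2.6 -0.5] Tz -0.063 rxF 0.265 with Tz 0.202
```

Request:
servo_tool([
  [[-0.007,-0.0004,0,0,0,0,0],[-0.014,-0.0002,0,0,0,0,0]],
])

```text
clock: 14.35
ee_pos: [640.5, -89.6, 165.7]
orientation: [0.999, 0.037, 0.003, 0.0]
force: [7.6, 1.1, 1.3]
opening: 0.0
grasp_force: 3.0
```

```bash
python3 tq.py
```

```text
clk 14.5 p [640.  -89.8] F [6.3 0.8 0.6] Tz -0.036 rxF 0.274 with Tz 0.238
```

Request:
servo_tool([
  [[-0.007,0.0007,0,0,0,0,0],[-0.0139,0.002,0,0,0,0,0]],
])

```text
clock: 14.8
ee_pos: [634.1, -89.0, 166.0]
orientation: [0.999, 0.037, 0.004, 0.001]
force: [8.9, -0.5, 0.1]
opening: 0.001
grasp_force: 3.7
```

```bash
python3 tq.py
```

```text
clk 14.95 p [633.7 -89.1] F [7.7 0.3 0.3] Tz -0.082 rxF 0.331 with Tz 0.249
```

Request:
servo_tool([
  [[-0.0067,0.0019,0,0,0,0,0],[-0.0133,0.0043,0,0,0,0,0]],
])

```text
clock: 15.25
ee_pos: [628.1, -87.4, 166.3]
orientation: [0.999, 0.037, 0.005, 0.001]
force: [8.9, -2.1, -0.1]
opening: -0.001
grasp_force: 4.2
```

```bash
python3 tq.py
```

```text
clk 15.4 p [627.5 -87.7] F [ 8.1 -1.6  0.2] Tz -0.105 rxF 0.358 with Tz 0.253
```

Request:
servo_tool([
  [[-0.0061,0.0034,0,0,0,0,0],[-0.012,0.0073,0,0,0,0,0]],
])

```text
clock: 15.7
ee_pos: [622.5, -84.5, 166.5]
orientation: [0.999, 0.037, 0.005, 0.002]
force: [11.8, -3.1, -0.2]
opening: -0.002
grasp_force: 4.5
```

```bash
python3 tq.py
```

```text
clk 15.85 p [622.  -84.6] F [ 9.4 -3.3  0.1] Tz -0.07 rxF 0.423 with Tz 0.353
```

Request:
servo_tool([
  [[-0.0055,0.0043,0,0,0,0,0],[-0.0107,0.0091,0,0,0,0,0]],
])

```text
clock: 16.15
ee_pos: [617.4, -80.7, 166.8]
orientation: [0.999, 0.037, 0.005, 0.003]
force: [10.5, -5.3, 0.9]
opening: 0.0
grasp_force: 5.0
```

```bash
python3 tq.py
```

```text
clk 16.3 p [617.  -80.6] F [ 9.4 -4.6  0.2] Tz -0.108 rxF 0.433 with Tz 0.325
```

Corrected torque is now about 0.37–0.40 N m, rising at the slope expected of the pad. That is a firm nip, so I'll back away from the bar and lift.

Request:
servo_tool([
  [[0.01,-0.018,0,0,0,0,0],[0.016,-0.04,0,0,0,0,0],[0.01,-0.06,0.04,0,0,0,0],[-0.02,-0.1,0.14,0,0,0,0],[-0.1,-0.2,0.2,0,0,0,0],[-0.2,-0.3,0.2,0,0,0,0],[-0.25,-0.4,0.2,0,0,0,0],[-0.25,-0.5,0.2,0,0,0,0],[-0.25,-0.5,0.2,0,0,0,0]],
])

```text
clock: 17.48
ee_pos: [486.3, -332.2, 265.8]
orientation: [0.999, 0.034, 0.0, 0.001]
force: [-0.5, 1.5, -0.3]
opening: 0.001
grasp_force: 0.0
```

Run:
```python
from workcell import env
import cv2,numpy as np
s=env.sense();print(s['clock'],s['ee_pos'],s['force'])
a=env.snapshot('top')[:,:,::-1][120:240,225:365];b=env.snapshot('scene')[:,:,::-1][130:290,180:360]
a=cv2.resize(a,(467,400),interpolation=3);b=cv2.resize(b,(450,400),interpolation=3)
cv2.imwrite('pics/p4.png',np.hstack([a[:,30:370],b]))
```

```text
17.475 [ 486.32598518 -332.18720672  265.75073236] [-0.48375677  1.45181375 -0.28308466]
```

View pics/p4.png

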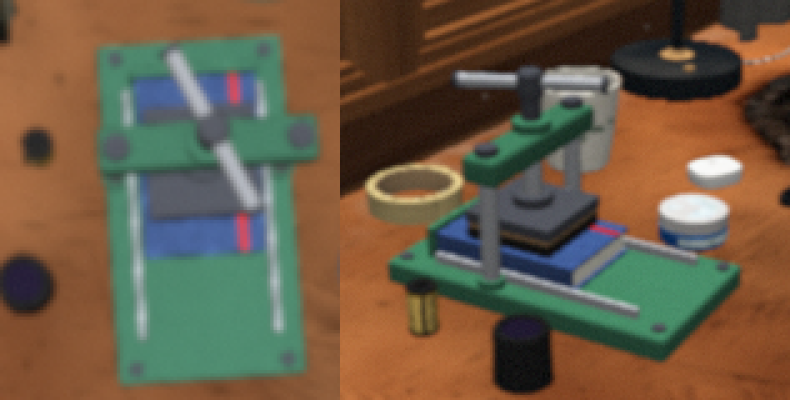

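The book is under the platen and the bar ended at about φ = -2.67, turned about 4.2 rad. I'll check the platen's drop between the scene pictures before handing in.

Run:
```python
import cv2,numpy as np
from workcell import env
from h import *
p3=cv2.imread('pics/p3.png',0)[:,340:];p4=cv2.imread('pics/p4.png',0)[:,340:]
s0=cv2.resize(cv2.imread('pics/scene0.png',0)[130:290,180:360],(450,400),interpolation=3)
# platen's upper left corner patch
T=p4[190:230,130:200]
for n,i in(('start',s0),('mid',p3)):
    r=cv2.matchTemplate(i[140:270,118:215],T,cv2.TM_CCOEFF_NORMED);_,v,_,l=cv2.minMaxLoc(r);print(n,round(v,2),'shift',l[0]+118-130,l[1]+140-190)
c=env.camera_info('scene')
q=lambda z:(proj(c,(640,-46,z))-[180,130])*2.5
print('px per 10mm',q(80)-q(70))
```

```text
start 0.58 shift 0 -17
mid 0.92 shift 0 -5
px per 10mm [ -0.28695089 -10.52216527]
```

The platen dropped about 16 mm in the pictures, against 16.9 mm from the handle's turn, so they agree. I'll hand in.

```bash
python3 -c "
from workcell import env
print(env.hand_in())"
```

```text
the job is handed in; nothing more can be done
None
```

I handed the job in: the notebook is home against the back stop and nipped at about 0.37–0.40 N m. I turned the handle by pushing one end round with shut fingers, not by regrasping. The arm has let go, and the loupe, tin and cassette stand where they were.

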